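# Zero the assay tester and hold its probe on the marked spot

### The arm

A 7-joint arm with a two-finger parallel gripper is mounted at the origin on the work surface. World frame = base frame: x ahead of the robot, y to its left, z up, the work surface at z = 0. Lengths are in m, angles in rad, forces in N, time in s.
With the tool pointing down it reaches from about 0.4 to 0.85 m from the base axis. Payload 4.5 kg.
Tool frame: the origin (TCP) lies on the mounting face of the last link; the fingertips stand 166 mm ahead of it and the grasp point (between the pads) lies 147 mm ahead of it (bot.grip_depth is the distance from the TCP to the grasp point, in m); z points along the fingers, y is the line along which they close (so a half turn about z gives the same grasp; the last joint's range is limited). The gripper opens to 88 mm and grips with 3 to 60 N. Pads are 18 mm wide; open, the fingers measure 123 mm over their backs; the gripper's body (75 mm by 187 mm) begins 45 mm behind the grasp point.
Start: joints at [1.271, 0.689, -0.195, 1.565, 0.157, 0.902, -0.215], TCP at [0.205, -0.591, 0.405] pointing down, gripper open.
Joint ranges: [-3.01, 3.01], [-0.46, 2.08], [-1.47, 1.51], [0.13, 2.56], [-1, 4.14], [0.04, 2.09], [-2.66, 2.66]. Speed limits (rad/s): [2.57, 2.57, 3.14, 3.14, 3.14, 3.14, 3.14].

### API

Orientations are given as a unit quaternion [w, x, y, z].
In Python, from bench import bot gives the robot as it stands.
- The arm moves only by the tool step_arm, never from a script. Its argument "increments" is a list that holds one entry, the list of rows, each a list of 7 numbers: the turn, a rotation vector about the world's x, y, z in rad, then the shift along the world's x, y, z in m, then the finger opening in m, from 0 to 0.0881. A call has 1 to 12 rows; each row is the pose to reach, as a shift and turn from the pose commanded when the call began; what a row does not reach only later rows make up. A row lasts 1/10 s, in which the tool goes at most 50 mm and 8.59 degrees, less where a joint would pass 70% of its speed; a pose out of reach is approached as far as the arm can. A call with a gripper value outside its range is refused whole. The fingers move at their own pace and stop on an object; "newtons" is the grip in N (left out, the last holds). Time passes only in rows, so rows that repeat a pose let the fingers close. It gives the time, the measured TCP pose, the force, the opening and the grip force at its end, in the units of the state.
- bot.observe(): the state, without advancing time (a new reading comes with each control period).
- bot.snapshot(name): name is "scene" or "side" or "wrist"; returns a dict with "image" (384x512x3 uint8, blue, green, red), "K" (3x3 intrinsics, pixels), "R" (3x3) and "t" (3): a world point X has camera coordinates R X + t. Camera axes: x right, y down, z forward; pixel columns grow to the right and rows downward; lengths in m; the calibration is good to about 2 mm. A picture is of the moment at which its call begins. There is no depth.
- bot.sign_off(): hands the job in; it is judged then, once.
The state is a dict: "clock": time; "qpos": joint angles; "dq": joint speeds; "effort": joint torques, N m; "tool_pos": TCP position; "tool_rot": TCP orientation; "wrist_force": force on the tool from outside, world axes, zero at the start; "wrist_torque": the same for the moment, N m; "gripper_width": opening from 0.0 (shut) to 1.0 (fully open); "grasp_force": force on a finger pad.
Only numpy, scipy, OpenCV 4.12 (cv2) and the standard library are available. Lean on these libraries where they do the work, as an engineer would, in place of code of your own. Each camera call takes 0.05 s, during which the arm holds its last target. There are 200 camera calls.

### The job

Zero the assay tester by pulling its slide knob all the way out and pushing it fully home again. Then take the probe out of its stand and hold its sprung tip on the dot in the circle on the sloping silver plaque, the probe square to the plaque's face and pressed so lightly that the tip goes only about half-way in. Finish while still holding it there, and leave everything else on the bench where it is.

Things in the scene. Friction and masses are not known exactly. Their poses are not given: they have to be found in the camera images.
- tester: grey bench instrument (assay tester), 150 deep (x) x 130 wide (y) x 70 high mm, screwed down. Origin: centre of its underside; the front with the knob faces its own -x.
- reset_knob (a joint): zeroing slide of the tester, in m: 0 = fully home (start), 0.030 = fully out, moving straight out along the tester's -x. It has a detent at each end: it resists with up to about 5 N, snaps on past mid-travel and stays at either end.
- reset_knob_grip (a point): centre of the slide's round black knob (26 mm diameter, 14 mm thick along x), on its level axis 45 mm above the table; at home it stands 35 mm in front of the tester's front face, on a steel stem 10 mm thick. Moves with the knob; axes as the tester's. Can be pinched from above across y.
- stand: square wooden block 85 x 85 x 55 mm, fixed, with a 22 mm vertical hole right through its middle, in which the probe hangs by its collar, nose end 25 mm above the table. Origin: centre of its underside.
- probe: loose hand probe, about 90 g, upright in the stand. Origin: centre of its nose's lower end; +z up along the probe. Nose 15 mm diameter z = 0 to 30 mm; collar 31 mm diameter z = 30 to 36 mm; square black handle 18 x 18 mm (sides along x and y) z = 36 to 106 mm, grip at about z = 78; button to 116 mm. A sprung brass tip sticks out 12 mm below the nose.
- probe_plunger (a joint): how far the probe's sprung tip is pressed in, in m: 0 = free, 0.010 = bottomed. It takes 1 N to start, then 0.5 N more per mm (3.5 N half-way in, 6 N at the bottom).
- probe_tip (a point): end of the probe's brass tip (6 mm diameter, rounded), on the probe's axis, 12 mm below the nose when free; moves in with the tip. +z as the probe's.
- rest: pale wooden sloping rest, 110 (x) x 90 (y) mm, about 62 mm high at the back, fixed. It slopes up to its own +x at 0.28 rad (16 degrees). A silver plaque 80 x 66 x 6 mm is clipped on its slope. Origin: centre of its underside.
- spot (a point): the marked spot: centre of the drawn circle (15 mm across, with a dot in its middle) on the plaque's upper face, about 55 mm above the table. Axes: z out of the face, square to it; x up the slope, y across it. It lies 10 mm up the slope and 13 mm to +y of the plaque's middle. The plaque also carries a drawn cross and a drawn square, which are not meant.
- hammer: bystander: jeweller's hammer, 240 mm, lying near the robot on its left; loose, leave it where it is. Origin: on its underside.
- caliper: bystander: digital caliper, about 200 mm, lying at the back; loose, leave it where it is. Origin: on its underside.
- pliers: bystander: green-handled pliers, about 185 mm, lying at the back; loose, leave it where it is. Origin: on its underside.
- tin: bystander: small white ceramic bowl, 52 mm across, 28 mm high; loose, leave it where it is. Origin: on its underside.
- blank_large: bystander: copper disc, 32 mm across, 5 mm thick; loose, leave it where it is. Origin: on its underside.
- blank_small: bystander: copper disc, 22 mm across, 5 mm thick; loose, leave it where it is. Origin: on its underside.
- ring_stick: bystander: upright steel ring cone on a 56 mm foot, 132 mm high; loose, leave it where it is. Origin: on its underside, middle of its foot.
Things that resemble listed ones, but are neither listed nor needed, are in the scene too. What is meant by the tester is not pink, and is the larger of those in its own colour.

How it is judged:
On the way, in this order (a step that is already met when the one before it is completed fails the run):
1. the slide knob is pulled all the way out (value of joint reset_knob above 0.026 m), for 0.1 s.
2. the slide knob is pushed fully home (value of joint reset_knob below 0.004 m), for 0.1 s.
3. the probe is held by the fingers, out of its stand (contact force between the fingers and probe above 1.5 N and contact force between probe and stand below 0.05 N and z of probe in the frame of stand above 0.06 m), for 0.1 s.
4. the probe stands on the spot, square and lightly pressed (distance between probe_tip and spot below 0.006 m and angle between the z axis of probe and the z axis of spot, either way round below 0.14 rad and value of joint probe_plunger between 0.0015 and 0.0092 m and contact force between probe and rest between 1 and 8 N and contact force between the fingers and probe above 1.5 N and contact force between probe and stand below 0.05 N and linear speed of probe below 0.02 m/s and value of joint reset_knob below 0.004 m), for 0.3 s.
At the end, for the whole second after the job is handed in: Fingers still hold the probe, clear of its stand and at rest, tip touching within 6 mm of the circle's middle, within 0.14 rad (8 degrees) of square to the face, tip pressed in 1.5 to 9.2 mm at 1 to 8 N; slide knob home (under 4 mm) (all of step 4); the arm keeps its last pose, push and grip.
It fails at once if the probe is pressed hard (over 20 N) on the plaque or its rest (contact force between probe and rest above 20 N).
It fails at once if a bystander is shifted by more than 30 mm (distance of any of hammer, caliper, pliers, tin, blank_large, blank_small, ring_stick from where it was at the start of the episode above 0.03 m).
It also fails if it takes over 51 s, if anything falls off the work surface, if the arm or the gripper's body presses on something with over 40 N, if the wrist force passes 120 N, or if a joint passes its speed limit or range.

## Working session

There is one attempt and no reset: what is moved stays moved. The work goes in short steps, Python scripts to look and compute and a tool call to move; the robot and the scene stay as the last step left them, time stands still between calls to the robot, and variables do not carry over. Pictures are saved under pics/ and viewed, at most 10 in all, crops included, and the job is handed in when it is done.

Besides the shell and the picture viewer there is one more tool, called after ">>>" by a JSON object that holds its "name" and its "arguments". step_arm: Moves the arm, as the interface text tells. Its arguments: {"type":"object","properties":{"increments":{"type":"array"},"newtons":{"type":"number"}},"required":["increments"]}

```bash
mkdir -p pics; cat > h.py <<'E'
import numpy as np, cv2, pickle, os
from bench import bot
def snap(n,tag):
    s=bot.snapshot(n); pickle.dump({k:np.array(s[k]) for k in("image","K","R","t")},open(f"{tag}.pkl","wb"))
    cv2.imwrite(f"pics/{tag}.png",np.array(s["image"])); return load(tag)
def load(tag): return pickle.load(open(f"{tag}.pkl","rb"))
def ray(s,u,v):
    R,t=s["R"],s["t"]; c=-R.T@t; d=R.T@np.linalg.solve(s["K"],[u,v,1.]); return c,d/np.linalg.norm(d)
def onz(s,u,v,z):
    c,d=ray(s,u,v); return c+d*(z-c[2])/d[2]
def tri(*obs):
    A=np.zeros((3,3));b=np.zeros(3)
    for s,u,v in obs:
        c,d=ray(s,u,v);P=np.eye(3)-np.outer(d,d);A+=P;b+=P@c
    X=np.linalg.solve(A,b); r=[np.linalg.norm((np.eye(3)-np.outer(ray(*o)[1],ray(*o)[1]))@(X-ray(*o)[0])) for o in obs]
    return X,r
def proj(s,X):
    p=s["K"]@(s["R"]@np.asarray(X,float)+s["t"]); return p[:2]/p[2]
E
python3 - <<'E'
from h import *
a=snap("scene","scene0");b=snap("side","side0");w=snap("wrist","wrist0")
cv2.imwrite("pics/s2.png",cv2.resize(a["image"],(800,600),interpolation=cv2.INTER_CUBIC))
cv2.imwrite("pics/d2.png",cv2.resize(b["image"],(800,600),interpolation=cv2.INTER_CUBIC))
for s in(a,b,w): print(-s["R"].T@s["t"],s["R"][2],s["K"][0,0])
o=bot.observe();print(o)
E
```

```text
[ 1.41954567 -0.15563157  0.66810363] [-0.82983134  0.04572541 -0.55613769] 402.54053595802543
[-0.05153011  0.62464661  1.13921281] [ 0.40667887 -0.49618678 -0.76707951] 499.3889624707325
[ 0.27926851 -0.56366728  0.38305068] [-0.28507783 -0.09752498 -0.95353002] 284.5307547070781
{'clock': 0.15, 'qpos': array([ 1.27080026,  0.68978906, -0.19455387,  1.56605923,  0.15728863,
        0.90251014, -0.21510989]), 'dq': array([ 0.00239755, -0.00244278, -0.0018939 , -0.00168025, -0.00079089,
       -0.00119216, -0.00153446]), 'effort': array([-1.66056274e-03, -5.27861810e+01, -1.26874153e+00, -1.53586060e+01,
       -5.25362114e-02,  3.96381991e-03,  1.13880910e-04]), 'tool_pos': array([ 0.20468729, -0.59028179,  0.40410843]), 'tool_rot': array([-6.71212249e-04,  9.86099338e-01,  1.66155415e-01, -1.51571863e-04]), 'wrist_force': array([-0.20344218, -1.20232588,  0.57124663]), 'wrist_torque': array([ 0.04614585,  0.04036728, -0.0128741 ]), 'grasp_force': 0.0, 'gripper_width': 0.9979154724337722}
```

View pics/s2.png

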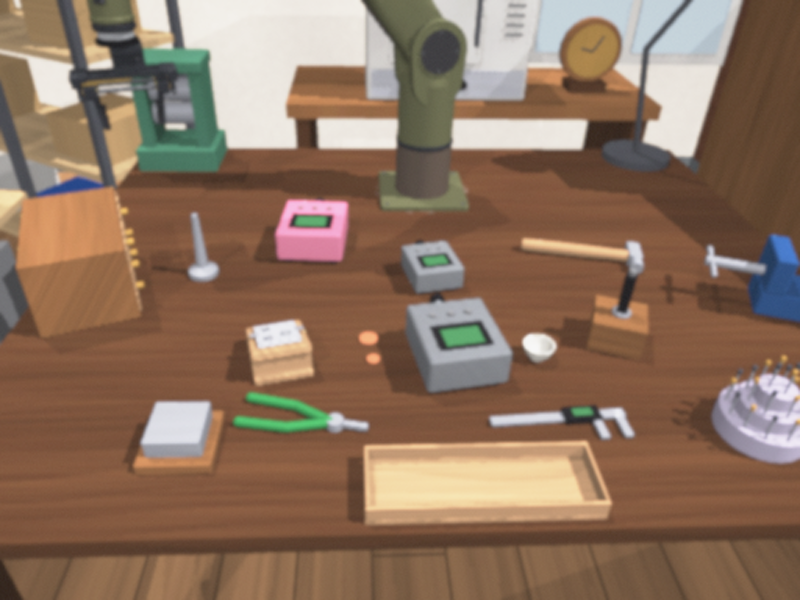

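View pics/d2.png

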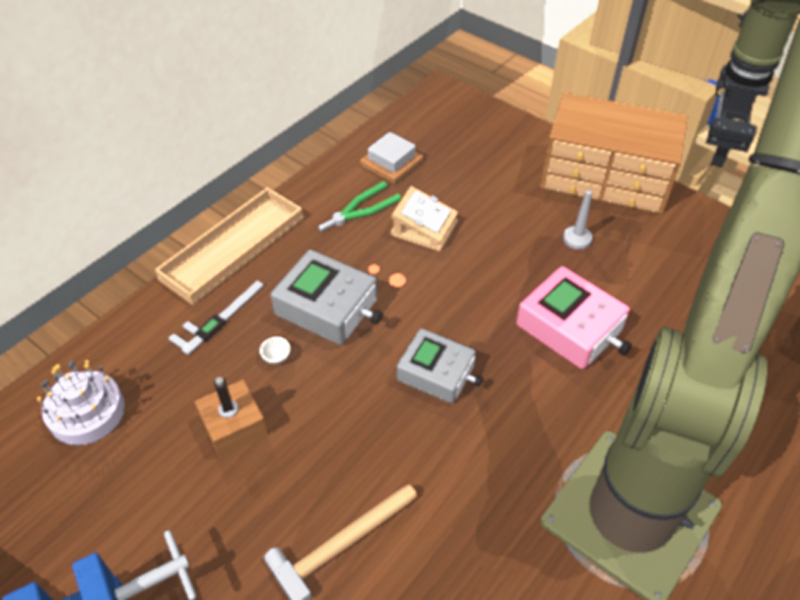

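The two views show three testers (side view, 800×600): pink (573,315), small grey (437,365) and large grey (325,295). The large grey one fits, since it is not pink and is the larger of the greys. The probe and stand are at (226,405), and the rest is at (425,215). I'll confirm with enlarged crops.

```bash
python3 - <<'E'
from h import *
a=load("scene0")["image"];b=load("side0")["image"]
def c(im,x,y,w,h): return cv2.resize(im[y:y+h,x:x+w],(400,300),interpolation=cv2.INTER_CUBIC)
m=np.vstack([np.hstack([c(b,165,150,100,75),c(b,240,112,64,48)]),np.hstack([c(b,112,228,80,60),c(a,152,196,64,48)])])
cv2.imwrite("pics/m.png",m)
E
```

```text
(no output)
```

View pics/m.png

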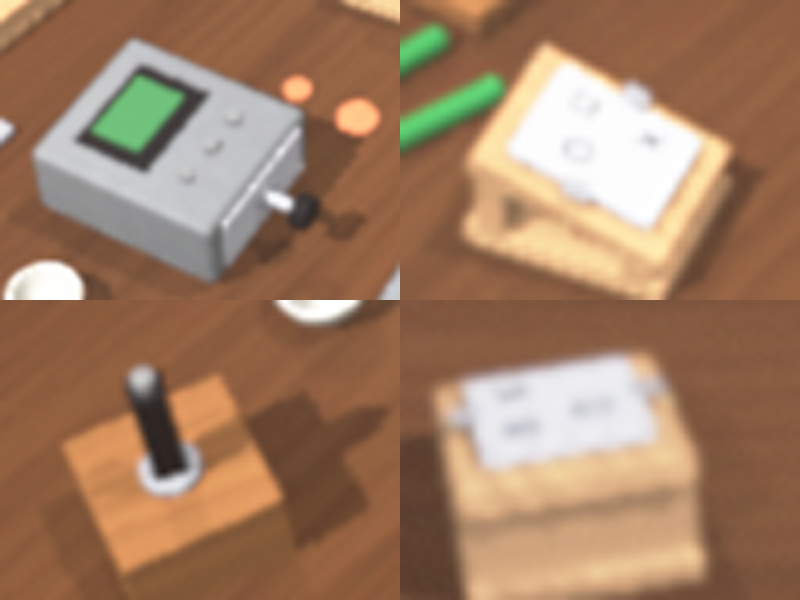

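```bash
python3 - <<'E'
from h import *
np.set_printoptions(precision=4,suppress=True)
a=load("scene0");b=load("side0")
T=[onz(b,165+x/4,150+y/4,.07)[:2] for x,y in[(130,40),(303,112),(218,230),(35,152)]]
print("tester top",T,np.mean(T,0))
e=T[1]-T[0];print("edge angles",[np.degrees(np.arctan2(*(T[(i+1)%4]-T[i])[::-1])) for i in range(4)],[np.linalg.norm(T[(i+1)%4]-T[i]) for i in range(4)])
print("knob",onz(b,165+303/4,150+209/4,.045), onz(a,437/1.5625,298/1.5625,.045))
def sc(x,y): return (240+(x-400)/6.25,112+y/6.25)
def sa(x,y): return (152+(x-400)/6.25,196+(y-300)/6.25)
for n,p,q in[("circle",sc(578,150),sa(521,429)),("cross",sc(651,140),sa(592,407)),("square",sc(585,103),sa(511,393)),
 ("c1",sc(558,62),sa(485,467)),("c2",sc(700,145),sa(657,437)),("c3",sc(648,228),sa(632,353)),("c4",sc(510,150),sa(463,380))]:
  print(n,onz(b,*p,.055),tri((b,*p),(a,*q)))
H=[onz(b,112+x/5,228+(y-300)/5,.055)[:2] for x,y in[(62,447),(218,377),(283,495),(126,572)]]
print("stand",H,np.mean(H,0),[np.degrees(np.arctan2(*(H[(i+1)%4]-H[i])[::-1])) for i in range(4)],[np.linalg.norm(H[(i+1)%4]-H[i]) for i in range(4)])
print("button",onz(b,112+143/5,228+78/5,.14))
E
```

```text
tester top [array([ 0.7188, -0.0475]), array([ 0.575 , -0.0745]), array([0.5506, 0.043 ]), array([0.6959, 0.0727])] [ 0.6351 -0.0016]
edge angles [np.float64(-169.36795021419942), np.float64(101.73401934525411), np.float64(11.576118397503251), np.float64(-79.20143578954017)] [np.float64(0.14635512785137048), np.float64(0.12000889992312166), np.float64(0.1483274391294997), np.float64(0.12243111780161715)]
knob [ 0.5311 -0.0222  0.045 ] [ 0.528  -0.0195  0.045 ]
circle [ 0.6297 -0.2713  0.055 ] (array([ 0.6386, -0.2922,  0.0417]), [np.float64(0.00795974197545643), np.float64(0.007959741975456333)])
cross [ 0.606 -0.3    0.055] (array([ 0.6101, -0.2864,  0.0475]), [np.float64(0.016035626926934672), np.float64(0.016035626926934516)])
square [ 0.6481 -0.3002  0.055 ] (array([ 0.642 , -0.2969,  0.0649]), [np.float64(0.004104930150238645), np.float64(0.004104930150238626)])
c1 [ 0.6776 -0.3154  0.055 ] (array([ 0.6744, -0.3086,  0.0595]), [np.float64(0.00228687689252675), np.float64(0.0022868768925267116)])
c2 [ 0.5849 -0.3127  0.055 ] (array([ 0.5958, -0.28  ,  0.0376]), [np.float64(0.038489848967590175), np.float64(0.03848984896759015)])
c3 [ 0.5696 -0.2503  0.055 ] (array([ 0.5783, -0.2612,  0.0398]), [np.float64(0.001118201203649574), np.float64(0.0011182012036496081)])
c4 [ 0.6559 -0.2499  0.055 ] (array([ 0.6559, -0.288 ,  0.0611]), [np.float64(0.03461478079745635), np.float64(0.03461478079745629)])
stand [array([0.6385, 0.3076]), array([0.6083, 0.2279]), array([0.5313, 0.2562]), array([0.5594, 0.3356])] [0.5844 0.2818] [np.float64(-110.69618139906062), np.float64(159.82236840641093), np.float64(70.48718176495086), np.float64(-19.467488950195875)] [np.float64(0.08525958598135598), np.float64(0.08208941201756126), np.float64(0.08422259166560585), np.float64(0.08384470309805042)]
button [0.5839 0.2821 0.14  ]
```

The crops confirm the large grey tester, with its knob at crop (303,209), and the probe in its stand. The circle on the plaque is at crop (578,150), with the cross and square separate from it. I'll move above the rest so the wrist camera can take a closer look.

>>> {"name": "step_arm", "arguments": {"increments": [[[0, 0, -0.01, 0.02, 0.02, 0, 0.0881], [0, 0, -0.03, 0.05, 0.048, 0, 0.0881], [0, 0, -0.05, 0.08, 0.077, 0, 0.0881], [0, 0, -0.07, 0.11, 0.105, 0, 0.0881], [0, 0, -0.09, 0.14, 0.134, 0, 0.0881], [0, 0, -0.11, 0.175, 0.167, 0, 0.0881], [0, 0, -0.13, 0.21, 0.2, 0, 0.0881], [0, 0, -0.14, 0.245, 0.234, 0, 0.0881], [0, 0, -0.14, 0.275, 0.263, 0, 0.0881], [0, 0, -0.14, 0.3, 0.286, 0, 0.0881], [0, 0, -0.14, 0.315, 0.3, 0, 0.0881], [0, 0, -0.14, 0.315, 0.3, 0, 0.0881]]]}}

```text
clock: 1.35
tool_pos: [0.5223, -0.287, 0.4044]
tool_rot: [-0.001, 0.995, 0.1, 0.001]
wrist_force: [-0.5, -0.2, 0.6]
gripper_width: 1.002
grasp_force: 0.0
```

```bash
python3 - <<'E'
from h import *
np.set_printoptions(precision=4,suppress=True)
w=snap("wrist","wrist1"); print(bot.observe()["tool_pos"],bot.observe()["tool_rot"])
X=[.6297,-.2713,.055];u,v=proj(w,X).astype(int);print(u,v, proj(w,[.529,-.022,.045]))
im=w["image"]; x0=min(max(u-80,0),512-160);y0=min(max(v-60,0),384-120);print(x0,y0)
cv2.imwrite("pics/w1.png",cv2.resize(im[y0:y0+120,x0:x0+160],(800,600),interpolation=cv2.INTER_CUBIC))
a=load("scene0");b=load("side0")
def sc(x,y): return (240+(x-400)/6.25,112+y/6.25)
def sa(x,y): return (152+(x-400)/6.25,196+(y-300)/6.25)
for n,p,q in[("circle",sc(578,150),sa(592,407)),("cross",sc(651,140),sa(511,393)),("square",sc(585,103),sa(521,429)),
 ("c1",sc(558,62),sa(485,467)),("c2",sc(700,145),sa(463,380)),("c3",sc(648,228),sa(632,353)),("c4",sc(510,150),sa(657,437))]:
  print(n,tri((b,*p),(a,*q)))
E
```

```text
[ 0.5203 -0.2895  0.4044] [-0.0002  0.9952  0.0982 -0.0002]
263 70 [ 34.6878 116.7551]
183 10
circle (array([ 0.6311, -0.2719,  0.0528]), [np.float64(0.0010355024126129466), np.float64(0.0010355024126129059)])
cross (array([ 0.6117, -0.3066,  0.0454]), [np.float64(0.0012536714022775427), np.float64(0.0012536714022774837)])
square (array([ 0.6476, -0.2979,  0.0556]), [np.float64(0.0014689329427078938), np.float64(0.0014689329427080248)])
c1 (array([ 0.6744, -0.3086,  0.0595]), [np.float64(0.00228687689252675), np.float64(0.0022868768925267116)])
c2 (array([ 0.5948, -0.3275,  0.0382]), [np.float64(0.00022577035589584768), np.float64(0.0002257703558958019)])
c3 (array([ 0.5783, -0.2612,  0.0398]), [np.float64(0.001118201203649574), np.float64(0.0011182012036496081)])
c4 (array([ 0.6545, -0.2455,  0.057 ]), [np.float64(0.002251650531089525), np.float64(0.002251650531089551)])
```

View pics/w1.png

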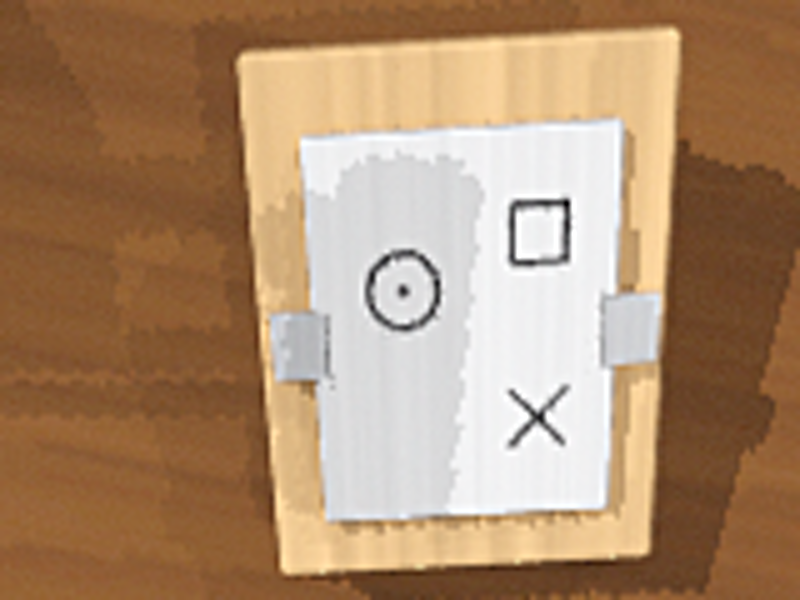

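In this crop the circle's dot is at (403,291), i.e. wrist pixel (263.6,68.2). The square (540,232) and cross (538,416) are clearly distinct from it. The plaque corners are (300,137), (622,120), (606,508) and (327,520).

>>> {"name": "step_arm", "arguments": {"increments": [[[0, 0, 0, 0, 0.02, 0, 0.0881], [0, 0, 0, -0.005, 0.06, 0, 0.0881], [0, 0, 0, -0.01, 0.1, -0.01, 0.0881], [0, 0, 0, -0.01, 0.14, -0.02, 0.0881], [0, 0, 0, -0.01, 0.18, -0.03, 0.0881], [0, 0, 0, -0.01, 0.22, -0.04, 0.0881], [0, 0, 0, -0.01, 0.25, -0.05, 0.0881], [0, 0, 0, -0.01, 0.269, -0.05, 0.0881], [0, 0, 0, -0.01, 0.269, -0.05, 0.0881], [0, 0, 0, -0.01, 0.269, -0.05, 0.0881]]]}}

```text
clock: 2.4
tool_pos: [0.5095, -0.0237, 0.3549]
tool_rot: [0.001, 0.995, 0.096, -0.0]
wrist_force: [1.1, -0.1, 0.2]
gripper_width: 1.002
grasp_force: 0.0
```

```bash
python3 - <<'E'
from h import *
np.set_printoptions(precision=4,suppress=True)
w1=load("wrist1");a=load("scene0");b=load("side0")
pw=lambda x,y:(183+x/5,10+y/5)
S,r=tri((w1,*pw(403,291)),(b,240+178/6.25,112+150/6.25),(a,152+192/6.25,196+107/6.25));print("spot",S,r)
yaw=.2
for i in range(4):
    n=np.array([-np.sin(.28)*np.cos(yaw),-np.sin(.28)*np.sin(yaw),np.cos(.28)])
    def pl(x,y):
        c,d=ray(w1,*pw(x,y)); return c+d*(n@(S-c))/(n@d)
    C=[pl(*p) for p in[(300,137),(622,120),(606,508),(327,520)]]
    v=(C[0]-C[3]+C[1]-C[2])[:2]; yaw=np.arctan2(v[1],v[0])
print("yaw",yaw,"n",n,C,np.linalg.norm(C[0]-C[1]),np.linalg.norm(C[1]-C[2]),"spot wrist",pl(403,291),np.mean(C,0))
w=snap("wrist","wrist2");o=bot.observe();print(o["tool_pos"],o["tool_rot"])
u,v=proj(w,[.529,-.022,.045]).astype(int);x0=min(max(u-100,0),312);y0=min(max(v-75,0),234);print(u,v,x0,y0)
cv2.imwrite("pics/w2.png",cv2.resize(w["image"][y0:y0+150,x0:x0+200],(800,600),interpolation=cv2.INTER_CUBIC))
E
```

```text
spot [ 0.6315 -0.2715  0.0531] [np.float64(0.0007783387296732577), np.float64(0.0014247179732760696), np.float64(0.000754365189395784)]
yaw 0.25498240898561303 n [-0.2674 -0.0697  0.9611] [array([ 0.6554, -0.2444,  0.0617]), array([ 0.6714, -0.3078,  0.0615]), array([ 0.5969, -0.3272,  0.0394]), array([ 0.5812, -0.2638,  0.0396])] 0.06540220065960653 0.08015619093837269 spot wrist [ 0.632  -0.2709  0.0532] [ 0.6262 -0.2858  0.0506]
[ 0.5096 -0.0242  0.355 ] [ 0.001   0.9955  0.0949 -0.    ]
258 158 158 83
```

View pics/w2.png

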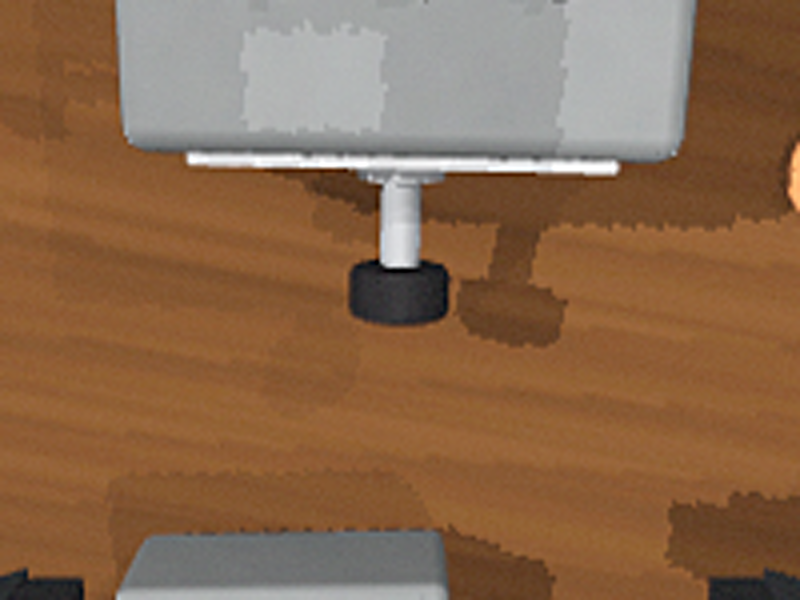

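The view shows the knob centred at crop (398,292), wrist pixel (257.5,156). The tester's front bar runs from (188,158) to (618,170), and the small tester's rear edge is at about y=533.

```bash
python3 - <<'E'
from h import *
np.set_printoptions(precision=4,suppress=True)
w=load("wrist2");p=lambda x,y:(158+x/4,83+y/4)
for z in(.045,.05): print("knob",onz(w,*p(398,292),z))
print(tri((w,*p(398,292)),(load("side0"),165+303/4,150+209/4)))
L,R=onz(w,*p(188,158),.05),onz(w,*p(618,170),.05);d=L-R;print("bar yaw y'",np.degrees(np.arctan2(d[1],d[0])))
k0=onz(w,*p(402,185),.045)-onz(w,*p(398,292),.045);print("stem yaw",np.degrees(np.arctan2(k0[1],k0[0])))
print("small rear",onz(w,*p(150,535),.05),onz(w,*p(440,530),.05))
E
```

```text
knob [ 0.5317 -0.0202  0.045 ]
knob [ 0.5327 -0.0199  0.05  ]
(array([ 0.5312, -0.0209,  0.0457]), [np.float64(0.0009645008161426558), np.float64(0.0009645008161425703)])
bar yaw y' 99.43340214696961
stem yaw 8.944974399866823
small rear [0.4547 0.0331 0.05  ] [ 0.471  -0.0435  0.05  ]
```

>>> {"name": "step_arm", "arguments": {"increments": [[[0, 0, -0.01, 0.011, 0.001, -0.02, 0.06], [0, 0, -0.01, 0.021, 0.003, -0.05, 0.06], [0, 0, -0.01, 0.021, 0.003, -0.08, 0.06], [0, 0, -0.01, 0.021, 0.003, -0.11, 0.06], [0, 0, -0.01, 0.021, 0.003, -0.135, 0.06], [0, 0, -0.01, 0.021, 0.003, -0.155, 0.06], [0, 0, -0.01, 0.021, 0.003, -0.163, 0.06], [0, 0, -0.01, 0.021, 0.003, -0.163, 0.06], [0, 0, -0.01, 0.021, 0.003, -0.163, 0.06]]]}}

```text
clock: 3.35
tool_pos: [0.5311, -0.0195, 0.1925]
tool_rot: [0.0, 0.996, 0.091, 0.001]
wrist_force: [-0.5, -0.1, 0.6]
gripper_width: 0.681
grasp_force: 0.0
```

>>> {"name": "step_arm", "arguments": {"increments": [[[0, 0, 0, 0, 0, 0, 0.02], [0, 0, 0, 0, 0, 0, 0.015], [0, 0, 0, 0, 0, 0, 0.015], [0, 0, 0, 0, 0, 0, 0.015], [0, 0, 0, 0, 0, 0, 0.015], [0, 0, 0, 0, 0, 0, 0.015]]], "newtons": 25}}

```text
clock: 3.95
tool_pos: [0.5312, -0.0202, 0.1921]
tool_rot: [0.001, 0.996, 0.091, 0.001]
wrist_force: [0.6, -4.3, 2.4]
gripper_width: 0.279
grasp_force: 24.7
```

>>> {"name": "step_arm", "arguments": {"increments": [[[0, 0, 0, -0.006, -0.001, 0, 0.015], [0, 0, 0, -0.012, -0.002, 0, 0.015], [0, 0, 0, -0.018, -0.003, 0, 0.015], [0, 0, 0, -0.024, -0.004, 0, 0.015], [0, 0, 0, -0.03, -0.005, 0, 0.015], [0, 0, 0, -0.0325, -0.0055, 0, 0.015], [0, 0, 0, -0.0325, -0.0055, 0, 0.015], [0, 0, 0, -0.0325, -0.0055, 0, 0.015], [0, 0, 0, -0.0325, -0.0055, 0, 0.015]]]}}

```text
clock: 4.85
tool_pos: [0.5007, -0.0254, 0.1922]
tool_rot: [0.001, 0.996, 0.091, 0.003]
wrist_force: [3.9, -5.7, -1.0]
gripper_width: 0.28
grasp_force: 24.9
```

```bash
python3 - <<'E'
from h import *
w=snap("wrist","wrist3");b=snap("side","side3")
A=cv2.resize(w["image"],(512,384))[84:384]
B=cv2.resize(b["image"][150:225,165:255],(288,240),interpolation=cv2.INTER_CUBIC)
m=np.zeros((300,800,3),np.uint8);m[:,:512]=A;m[:240,512:]=B;cv2.imwrite("pics/m3.png",m)
E
```

```text
(no output)
```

View pics/m3.png

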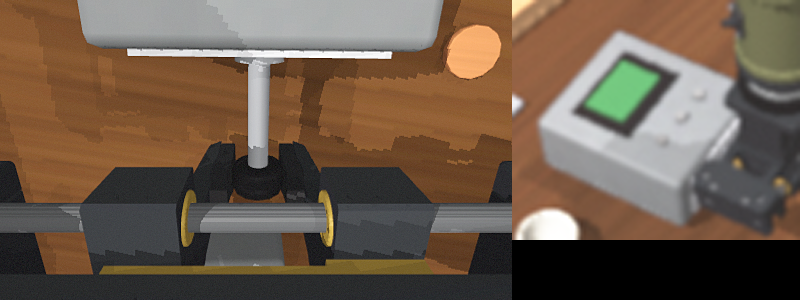

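The wrist view shows the knob between the fingers at (258,175) on its long exposed stem. The arm moved about 31 mm and met the end stop, so the slide is fully out. Next I'll push it home.

>>> {"name": "step_arm", "arguments": {"increments": [[[0, 0, 0, 0.006, 0.001, 0, 0.015], [0, 0, 0, 0.012, 0.002, 0, 0.015], [0, 0, 0, 0.018, 0.003, 0, 0.015], [0, 0, 0, 0.024, 0.004, 0, 0.015], [0, 0, 0, 0.03, 0.005, 0, 0.015], [0, 0, 0, 0.0345, 0.006, 0, 0.015], [0, 0, 0, 0.0345, 0.006, 0, 0.015], [0, 0, 0, 0.0345, 0.006, 0, 0.015], [0, 0, 0, 0.0345, 0.006, 0, 0.015]]]}}

```text
clock: 5.85
tool_pos: [0.5318, -0.0201, 0.192]
tool_rot: [0.001, 0.996, 0.091, -0.001]
wrist_force: [-1.7, -6.3, 5.4]
gripper_width: 0.281
grasp_force: 24.6
```

>>> {"name": "step_arm", "arguments": {"increments": [[[0, 0, 0, 0, 0, 0, 0.06], [0, 0, 0, 0, 0, 0, 0.06], [0, 0, 0, 0, 0, 0, 0.06], [0, 0, 0, 0, 0, 0.02, 0.06], [0, 0, 0, 0, 0, 0.06, 0.06], [0, 0, 0, 0, 0, 0.1, 0.06], [0, 0, 0, -0.02, 0, 0.14, 0.06], [0, 0, 0, -0.02, 0.02, 0.18, 0.06], [0, 0, 0, -0.02, 0.02, 0.18, 0.06], [0, 0, 0, -0.02, 0.02, 0.18, 0.06]]]}}

```text
clock: 6.85
tool_pos: [0.5129, 0.0029, 0.3725]
tool_rot: [-0.0, 0.996, 0.093, 0.001]
wrist_force: [-0.0, -0.2, -0.5]
gripper_width: 0.683
grasp_force: 0.0
```

```bash
python3 - <<'E'
from h import *
np.set_printoptions(precision=4,suppress=True)
w=snap("wrist","wrist4");o=bot.observe();print(o["tool_pos"])
# knob: dark blob near expected spot
u,v=proj(w,[.531,-.0205,.045]).astype(int);g=w["image"].max(2)
m=(g<75).astype(np.uint8);n,l,s,c=cv2.connectedComponentsWithStats(m)
for i in range(1,n):
    if s[i,4]>80 and np.hypot(*(c[i]-[u,v]))<80: print(c[i],s[i],onz(w,*c[i],.045))
print(u,v)
E
```

```text
[0.5126 0.0022 0.3714]
[281.1362 160.9701] [270 153  24  16 301] [ 0.5319 -0.0201  0.045 ]
281 161
```

The knob is home again, measured at (0.532,-0.020), the same as at the start. Next is the probe.

>>> {"name": "step_arm", "arguments": {"increments": [[[0, 0, -0.05, 0.005, 0.02, 0, 0.06], [0, 0, -0.1, 0.01, 0.05, 0, 0.06], [0, 0, -0.16, 0.015, 0.085, 0, 0.06], [0, 0, -0.22, 0.02, 0.12, 0, 0.06], [0, 0, -0.28, 0.025, 0.155, 0, 0.06], [0, 0, -0.34, 0.03, 0.19, 0, 0.06], [0, 0, -0.41, 0.035, 0.22, 0, 0.06], [0, 0, -0.47, 0.04, 0.245, 0, 0.06], [0, 0, -0.53, 0.045, 0.26, 0, 0.06], [0, 0, -0.53, 0.045, 0.265, 0, 0.06], [0, 0, -0.53, 0.045, 0.265, 0, 0.06]]]}}

```text
clock: 8.0
tool_pos: [0.5574, 0.267, 0.37]
tool_rot: [0.001, 0.985, -0.171, -0.001]
wrist_force: [-0.6, -0.7, -0.1]
gripper_width: 0.682
grasp_force: 0.0
```

```bash
python3 - <<'E'
from h import *
np.set_printoptions(precision=4,suppress=True)
w=snap("wrist","wrist5");o=bot.observe();print(o["tool_pos"],o["tool_rot"],o["qpos"])
u,v=proj(w,[.584,.282,.08]).astype(int);x0=min(max(u-80,0),352);y0=min(max(v-60,0),264);print(u,v,x0,y0)
cv2.imwrite("pics/w5.png",cv2.resize(w["image"][y0:y0+120,x0:x0+160],(800,600),interpolation=cv2.INTER_CUBIC))
E
```

```text
[0.5576 0.2659 0.3705] [ 0.0013  0.9851 -0.172  -0.0009] [-0.6062  0.7236  0.1555  1.6338 -0.1423  0.7982 -2.3058]
233 161 153 101
```

View pics/w5.png

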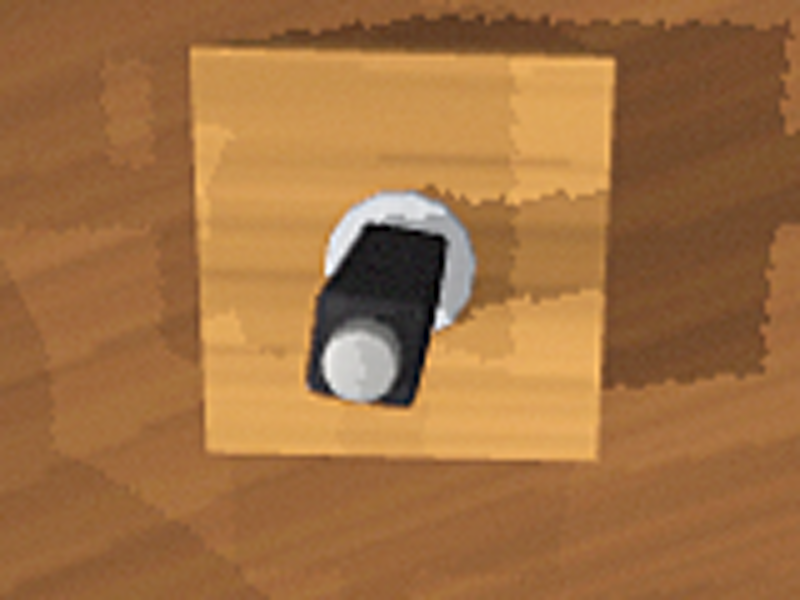

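The crop shows the probe's silver button at (361,362). The handle's top near edge runs (308,390)–(412,405) and its far base edge (368,222)–(447,238). The collar is centred near (400,262).

```bash
python3 - <<'E'
from h import *
np.set_printoptions(precision=4,suppress=True)
w=load("wrist5");p=lambda x,y:(153+x/5,101+y/5)
g=lambda x,y,z:onz(w,*p(x,y),z)
for a,b,z in[((308,390),(412,405),.131),((320,292),(432,308),.131),((368,222),(447,238),.061),((192,47),(615,57),.055)]:
    A,B=g(*a,z),g(*b,z);print(A,B,np.linalg.norm(B-A),np.degrees(np.arctan2(*(A-B)[1::-1])))
print("button",g(361,362,.141),"collar",g(400,262,.061))
print("handle top c",sum(g(*q,.131) for q in[(308,390),(412,405),(320,292),(432,308)])/4)
print("stand",sum(g(*q,.055) for q in[(192,47),(615,57),(597,460),(207,453)])/4)
n=[.985,-.172];print("tool y",np.degrees(2*np.arctan2(n[1],n[0]))+90)
E
```

```text
[0.5849 0.2932 0.131 ] [0.577  0.2785 0.131 ] 0.01666710756345611 61.696526230636636
[0.5989 0.2854 0.131 ] [0.5907 0.2699 0.131 ] 0.01757032474753085 61.97161722752107
[0.5985 0.2849 0.061 ] [0.59  0.271 0.061] 0.01628505176393403 58.7559056469594
[0.6421 0.306  0.055 ] [0.6119 0.2272 0.055 ] 0.08439389864116173 69.00514586054123
button [0.5884 0.2816 0.141 ] collar [0.5887 0.2818 0.061 ]
handle top c [0.5879 0.2818 0.131 ]
stand [0.5873 0.2821 0.055 ]
tool y 70.18984159696157
```

>>> {"name": "step_arm", "arguments": {"increments": [[[0, 0, -0.05, 0.015, 0.008, 0, 0.06], [0, 0, -0.1, 0.0305, 0.0155, 0, 0.06], [0, 0, -0.15, 0.0305, 0.0155, -0.01, 0.06], [0, 0, -0.15, 0.0305, 0.0155, -0.03, 0.06], [0, 0, -0.15, 0.0305, 0.0155, -0.06, 0.06], [0, 0, -0.15, 0.0305, 0.0155, -0.09, 0.06], [0, 0, -0.15, 0.0305, 0.0155, -0.11, 0.06], [0, 0, -0.15, 0.0305, 0.0155, -0.12, 0.06], [0, 0, -0.15, 0.0305, 0.0155, -0.12, 0.06]]]}}

```text
clock: 8.95
tool_pos: [0.588, 0.2809, 0.2504]
tool_rot: [0.001, 0.969, -0.246, -0.001]
wrist_force: [-1.1, 0.7, 0.3]
gripper_width: 0.678
grasp_force: 0.0
```

>>> {"name": "step_arm", "arguments": {"increments": [[[0, 0, 0, 0, 0, 0, 0.03], [0, 0, 0, 0, 0, 0, 0.02], [0, 0, 0, 0, 0, 0, 0.01], [0, 0, 0, 0, 0, 0, 0.005], [0, 0, 0, 0, 0, 0, 0.005], [0, 0, 0, 0, 0, 0, 0.005]]], "newtons": 30}}

```text
clock: 9.55
tool_pos: [0.5883, 0.2824, 0.252]
tool_rot: [0.0, 0.969, -0.246, 0.0]
wrist_force: [-0.4, -0.1, 1.4]
gripper_width: 0.201
grasp_force: 30.0
```

>>> {"name": "step_arm", "arguments": {"increments": [[[0, 0, 0, 0, 0, 0.01, 0.005], [0, 0, 0, 0, 0, 0.03, 0.005], [0, 0, 0, 0, 0, 0.055, 0.005], [0, 0, 0, 0, 0, 0.08, 0.005], [0, 0, 0, 0, 0, 0.105, 0.005], [0, 0, 0, 0, 0, 0.12, 0.005], [0, 0, 0, 0, 0, 0.12, 0.005]]]}}

```text
clock: 10.25
tool_pos: [0.589, 0.2827, 0.3747]
tool_rot: [-0.002, 0.969, -0.246, 0.002]
wrist_force: [0.1, 0.7, -1.3]
gripper_width: 0.199
grasp_force: 30.0
```

```bash
python3 - <<'E'
from h import *
np.set_printoptions(precision=4,suppress=True)
o=bot.observe();print(o["tool_pos"],o["tool_rot"],o["qpos"],o["wrist_force"],o["wrist_torque"])
w=snap("wrist","wrist6");b=snap("side","side6");a=snap("scene","scene6")
A=cv2.resize(w["image"],(400,300));f=lambda s,r:(lambda u:cv2.resize(s["image"][max(u[1]-r*3//4,0):u[1]+r*3//4,u[0]-r:u[0]+r],(400,300),interpolation=cv2.INTER_CUBIC))(proj(s,[.588,.282,.15]).astype(int))
print(proj(b,[.588,.282,.15]),proj(a,[.588,.282,.15]))
cv2.imwrite("pics/m6.png",np.hstack([np.vstack([f(b,40),f(a,40)]),np.vstack([A,A])]))
E
```

```text
[0.589  0.2827 0.3747] [-0.0017  0.9694 -0.2456  0.002 ] [-0.6249  0.7676  0.2038  1.5192 -0.185   0.8685 -2.4248] [ 0.1373  0.7048 -1.3425] [ 0.0745 -0.0202 -0.0045]
[138.7359 240.3146] [405.9863 168.8482]
```

View pics/m6.png

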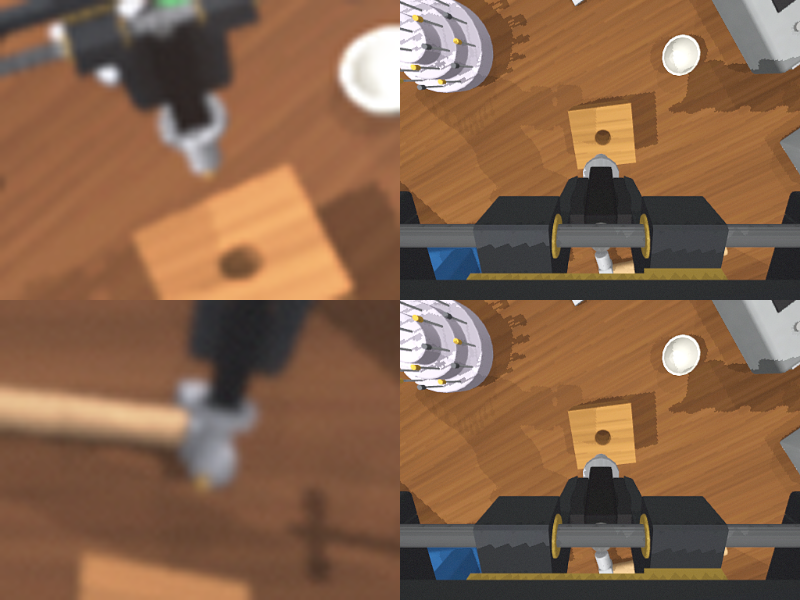

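The probe is gripped square and clear of the stand, with its brass tip at side crop (208,176). Next I'll carry it over the plaque.

>>> {"name": "step_arm", "arguments": {"increments": [[[0, 0, 0, 0, -0.015, 0, 0.005], [0, 0, 0, 0, -0.04, 0, 0.005], [0, 0, 0, 0, -0.075, 0, 0.005], [0, 0, 0, 0, -0.115, 0, 0.005], [0, 0, 0, -0.005, -0.155, 0, 0.005], [0, 0, 0, -0.01, -0.195, 0, 0.005], [0, 0, 0, -0.015, -0.235, 0, 0.005], [0, 0, 0, -0.02, -0.275, 0, 0.005], [0, 0, 0, -0.025, -0.315, 0, 0.005], [0, 0, 0, -0.028, -0.355, 0, 0.005], [0, 0, 0, -0.028, -0.395, 0, 0.005], [0, 0, 0, -0.028, -0.43, 0, 0.005]]]}}

```text
clock: 11.6
tool_pos: [0.5588, -0.151, 0.371]
tool_rot: [0.001, 0.969, -0.247, -0.001]
wrist_force: [0.3, -0.3, -1.2]
gripper_width: 0.204
grasp_force: 30.0
```

>>> {"name": "step_arm", "arguments": {"increments": [[[0.009, -0.034, 0, 0, -0.03, 0, 0.005], [0.018, -0.068, 0, 0, -0.06, 0, 0.005], [0.027, -0.102, 0, 0, -0.085, 0, 0.005], [0.036, -0.136, 0, 0, -0.105, 0, 0.005], [0.045, -0.17, 0, 0, -0.122, 0, 0.005], [0.054, -0.205, 0, 0, -0.135, -0.01, 0.005], [0.063, -0.24, 0, 0, -0.142, -0.02, 0.005], [0.071, -0.271, 0, 0, -0.142, -0.04, 0.005], [0.071, -0.271, 0, 0, -0.142, -0.055, 0.005], [0.071, -0.271, 0, 0, -0.142, -0.066, 0.005], [0.071, -0.271, 0, 0, -0.142, -0.066, 0.005], [0.071, -0.271, 0, 0, -0.142, -0.066, 0.005]]]}}

```text
clock: 12.8
tool_pos: [0.5601, -0.2897, 0.3056]
tool_rot: [-0.067, 0.96, -0.243, 0.122]
wrist_force: [0.1, 0.6, -1.2]
gripper_width: 0.201
grasp_force: 30.0
```

```bash
cat > g.py <<'E'
from h import *
from scipy.spatial.transform import Rotation as Ro
np.set_printoptions(precision=4,suppress=True)
S=np.array([.6317,-.2712,.0535]);n=np.array([-.2674,-.0697,.9611])
def st():
    o=bot.observe();R=Ro.from_quat(o["tool_rot"],scalar_first=True).as_matrix();z=R[:,2]
    T=o["tool_pos"]+.2385*z
    print("tcp",o["tool_pos"],"z",z,"ang",np.arccos(-z@n),"tip",T,"rel: along n",(T-S)@n,"lateral",(T-S)-((T-S)@n)*n,"F",o["wrist_force"],"Fn",o["wrist_force"]@n,o["grasp_force"],o["clock"]);return T
E
python3 - <<'E'
from g import *
b,a=load("side6"),load("scene6");print("tip earlier",tri((b,139.6,245.2),(a,405.4,174.6)))
T=st();b=snap("side","side7");a=snap("scene","scene7")
P=[proj(b,T),proj(a,T)];print(P,proj(b,S),proj(a,S))
f=lambda s,u:cv2.resize(s["image"][int(u[1])-30:int(u[1])+30,int(u[0])-20:int(u[0])+20],(400,600),interpolation=cv2.INTER_CUBIC)
cv2.imwrite("pics/m7.png",np.hstack([f(b,P[0]),f(a,P[1])]))
E
```

```text
tip earlier (array([0.5872, 0.2846, 0.1327]), [np.float64(0.000388917581021935), np.float64(0.000388917581021915)])
tcp [ 0.5601 -0.2897  0.3056] z [ 0.267   0.0698 -0.9612] ang nan tip [ 0.6238 -0.2731  0.0764] rel: along n 0.02425325744197356 lateral [-0.0014 -0.0002 -0.0004] F [ 0.094   0.6116 -1.2313] Fn -1.2511419130546848 29.99948088079691 12.8
[array([270.4842, 131.5082]), array([181.4702, 203.4266])] [267.9451 136.0894] [182.6004 212.8156]g.py:8: RuntimeWarning: invalid value encountered in arccos
  print("tcp",o["tool_pos"],"z",z,"ang",np.arccos(-z@n),"tip",T,"rel: along n",(T-S)@n,"lateral",(T-S)-((T-S)@n)*n,"F",o["wrist_force"],"Fn",o["wrist_force"]@n,o["grasp_force"],o["clock"]);return T
```

View pics/m7.png

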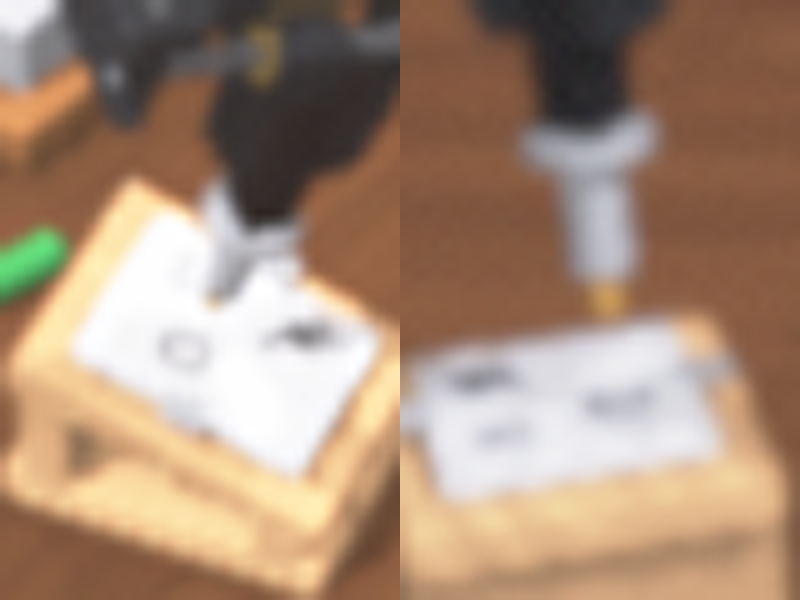

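The tip is at side crop (215,303) and scene crop (605,313), within a pixel of prediction. It sits about 24 mm above the circle along the normal, with under 2 mm of lateral error. I'll descend along the normal, watching the force.

>>> {"name": "step_arm", "arguments": {"increments": [[[0, 0, 0, 0.003, 0.0005, -0.006, 0.005], [0, 0, 0, 0.005, 0.001, -0.0125, 0.005], [0, 0, 0, 0.006, 0.0014, -0.017, 0.005], [0, 0, 0, 0.0067, 0.0016, -0.0192, 0.005], [0, 0, 0, 0.0067, 0.0016, -0.0192, 0.005], [0, 0, 0, 0.0067, 0.0016, -0.0192, 0.005]]]}}

```text
clock: 13.5
tool_pos: [0.567, -0.288, 0.2865]
tool_rot: [-0.067, 0.96, -0.243, 0.122]
wrist_force: [-0.1, -0.2, -1.8]
gripper_width: 0.202
grasp_force: 30.0
```

```bash
python3 -W ignore -c "
from g import *
st()"
```

```text
tcp [ 0.567  -0.288   0.2865] z [ 0.2675  0.0699 -0.961 ] ang nan tip [ 0.6308 -0.2713  0.0573] rel: along n 0.0039039504650668663 lateral [0.0002 0.0002 0.0001] F [-0.0845 -0.1652 -1.7513] Fn -1.6490613639945448 29.999439152888954 13.5
```

>>> {"name": "step_arm", "arguments": {"increments": [[[0, 0, 0, 0.0003, 0.0001, -0.001, 0.005], [0, 0, 0, 0.0006, 0.0002, -0.002, 0.005], [0, 0, 0, 0.0009, 0.0003, -0.003, 0.005], [0, 0, 0, 0.0012, 0.0003, -0.004, 0.005], [0, 0, 0, 0.0015, 0.0004, -0.005, 0.005], [0, 0, 0, 0.0015, 0.0004, -0.005, 0.005], [0, 0, 0, 0.0015, 0.0004, -0.005, 0.005]]]}}

```text
clock: 14.2
tool_pos: [0.5685, -0.2876, 0.2817]
tool_rot: [-0.067, 0.96, -0.243, 0.122]
wrist_force: [-0.9, 0.8, 1.2]
gripper_width: 0.2
grasp_force: 30.0
```

```bash
python3 -W ignore -c "
from g import *
st()"
```

```text
tcp [ 0.5685 -0.2876  0.2817] z [ 0.2677  0.0697 -0.961 ] ang nan tip [ 0.6324 -0.271   0.0525] rel: along n -0.0011543089393093724 lateral [0.0004 0.0001 0.0001] F [-0.8538  0.7829  1.209 ] Fn 1.3357290037851899 29.99933861196041 14.2
```

>>> {"name": "step_arm", "arguments": {"increments": [[[0, 0, 0, 0.0002, 0, -0.0007, 0.005], [0, 0, 0, 0.0004, 0.0001, -0.0014, 0.005], [0, 0, 0, 0.0004, 0.0001, -0.0014, 0.005], [0, 0, 0, 0.0004, 0.0001, -0.0014, 0.005], [0, 0, 0, 0.0004, 0.0001, -0.0014, 0.005], [0, 0, 0, 0.0004, 0.0001, -0.0014, 0.005]]]}}

```text
clock: 14.8
tool_pos: [0.5689, -0.2875, 0.2802]
tool_rot: [-0.067, 0.96, -0.243, 0.122]
wrist_force: [-0.8, -0.6, 3.0]
gripper_width: 0.206
grasp_force: 30.0
```

```bash
python3 -W ignore - <<'E'
from g import *
F=[]
for i in range(6):
    T=st() if i==0 else T
    b=snap("side","side8") if i%2 else snap("scene","scene8"); F.append(bot.observe()["wrist_force"]@n)
print(F,np.mean(F))
a=load("scene8");b=load("side8")
f=lambda s,u:cv2.resize(s["image"][int(u[1])-30:int(u[1])+30,int(u[0])-20:int(u[0])+20],(400,600),interpolation=cv2.INTER_CUBIC)
cv2.imwrite("pics/m8.png",np.hstack([f(b,proj(b,S)),f(a,proj(a,S))]))
E
```

```text
tcp [ 0.5689 -0.2875  0.2802] z [ 0.2676  0.0698 -0.961 ] ang nan tip [ 0.6328 -0.2709  0.051 ] rel: along n -0.002694452075790149 lateral [0.0003 0.0002 0.0001] F [-0.8024 -0.5918  3.0383] Fn 3.175889353534571 29.99937757384032 14.8
[np.float64(2.044614700768596), np.float64(1.446277117789956), np.float64(0.857751764201006), np.float64(2.2278217789474883), np.float64(2.2530687346910807), np.float64(1.9155646977424787)] 1.7908497990234344
```

View pics/m8.png

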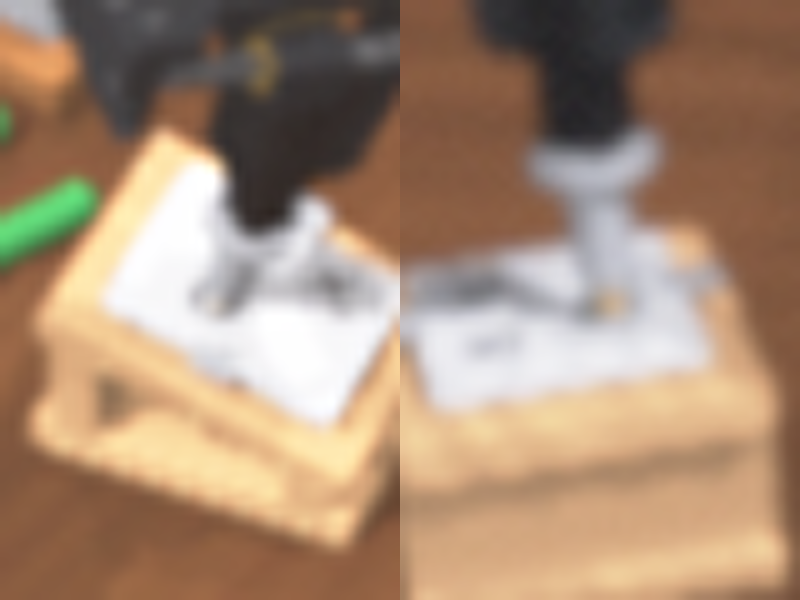

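The tip stands on the circle at side crop (215,303) and scene crop (607,300), with the brass partly pressed in. The net force is about 3.1 N, so roughly 4 mm in. I'll add a small nudge to reach mid-travel and hold.

>>> {"name": "step_arm", "arguments": {"increments": [[[0, 0, 0, 0.0001, 0, -0.0004, 0.005], [0, 0, 0, 0.0002, 0, -0.0008, 0.005], [0, 0, 0, 0.0002, 0, -0.0008, 0.005], [0, 0, 0, 0.0002, 0, -0.0008, 0.005], [0, 0, 0, 0.0002, 0, -0.0008, 0.005], [0, 0, 0, 0.0002, 0, -0.0008, 0.005], [0, 0, 0, 0.0002, 0, -0.0008, 0.005], [0, 0, 0, 0.0002, 0, -0.0008, 0.005], [0, 0, 0, 0.0002, 0, -0.0008, 0.005], [0, 0, 0, 0.0002, 0, -0.0008, 0.005]]]}}

```text
clock: 16.1
tool_pos: [0.5691, -0.2874, 0.2794]
tool_rot: [-0.067, 0.96, -0.243, 0.122]
wrist_force: [-0.3, -0.4, 2.0]
gripper_width: 0.198
grasp_force: 30.0
```

```bash
python3 -W ignore - <<'E'
from g import *
st(); F=[]
for i in range(10): bot.snapshot("side"); F.append(bot.observe()["wrist_force"]@n)
print(np.mean(F),np.std(F))
if -1<np.mean(F)<5: print(bot.sign_off())
E
```

```text
tcp [ 0.5691 -0.2874  0.2794] z [ 0.2675  0.07   -0.961 ] ang nan tip [ 0.6329 -0.2707  0.0502] rel: along n -0.0035544412598850156 lateral [0.0003 0.0002 0.0001] F [-0.3299 -0.4085  2.0331] Fn 2.0706549282018556 29.999323273077607 16.1
2.6583544556947376 0.5353637325375618
the job is handed in; nothing more can be done
None
```

I zeroed the tester (knob pulled out, then home) and handed the job in with the probe square on the circle's dot at about 4 N, tip roughly half-way in; the hand-in gave no verdict.

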